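Lower the gauge head with its two-stage lever and send the reading

ROBOT

A 7-joint arm with a two-finger parallel gripper is mounted at the origin on the work surface. World frame = base frame: x ahead of the robot, y to its left, z up, the work surface at z = 0. Lengths are in m, angles in rad, forces in N, time in s.
With the tool pointing down it reaches from about 0.425 to 0.925 m from the base axis. Payload 6.8 kg.
Tool frame: the origin (TCP) lies midway between the tips of the shut fingers; the grasp point (between the pads) lies 19 mm behind it; z points along the fingers, y is the direction in which the jaws open and shut (so a half turn about z gives the same grasp; the last joint's range is limited). The gripper opens to 85 mm and grips with 20 to 120 N. Pads are 22 mm wide; open, the fingers measure 114 mm over their backs; the gripper's body (76 mm by 85 mm) begins 54 mm behind the grasp point. The pads swing forward as they close: fully open they stand 13 mm farther back than shut.
Start: joints at [1.011, 0.477, 0.022, 1.555, -0.011, 1.109, -0.083], TCP at [0.295, -0.607, 0.231] pointing down, gripper open.
Joint ranges: [-2.96, 2.96], [-0.34, 2.1], [-1.41, 1.46], [0.24, 2.44], [-1.37, 4.51], [0.17, 1.92], [-2.96, 2.96]. Speed limits (rad/s): [2.39, 2.39, 3.14, 3.14, 3.14, 3.14, 3.14].

INTERFACE

Orientations are given as a unit quaternion [w, x, y, z].
In Python, from station import status, eyes, workorder gives the robot as it stands. The module is installed in compiled form; this text tells all that it offers.
- The arm moves only by the shell command python3 -m jog 'ROWS' [FORCE]. ROWS is text: rows parted by semicolons, each of 7 numbers parted by spaces: the shift along the tool's x, y, z in m, then the turn, a rotation vector about the tool's x, y, z in degrees, then the finger opening in m, from 0 to 0.0854. In form: dx dy dz rx ry rz jaw; .... A call has 1 to 5 rows; each row is the pose to reach, as a shift and turn from the pose commanded when the call began, along the tool's axes at that moment; what a row does not reach only later rows make up. A row lasts 1/10 s, in which the tool goes at most 50 mm and 8.59 degrees, less where a joint would pass 70% of its speed; a pose out of reach is approached as far as the arm can. A call with a gripper value outside its range is refused whole. The fingers move at their own pace and stop on an object; FORCE is the grip in N (left out, the last holds). Time passes only in rows, so rows that repeat a pose let the fingers close. It gives the time, the measured TCP pose, the force and the opening at its end, in the units of the state.
- status.get_obs(): the state, without advancing time (a new reading comes with each control period).
- eyes.read_camera(name): name is "side" or "top"; returns a dict with "image" (384x512x3 uint8, red, green, blue), "intrinsics" (3x3 intrinsics, pixels), "k1" (the pictures are not rectified: a ray, as slopes to the right and down, at radius r is drawn at 1 + k1 r^2 times it, then the intrinsics apply), "position" and "orientation" of the camera in the world. Camera axes: x right, y up, looking along -z (the intrinsics and any distortion apply to the point x, -y, -z); pixel columns grow to the right and rows downward; lengths in m; the calibration is good to about 2 mm. A picture is of the moment at which its call begins. There is no depth.
- workorder.hand_in(): hands the job in, once; it reports no verdict.
The state is a dict: "t": time; "q": joint angles; "joint_vel": joint speeds; "joint_torque": joint torques, N m; "eef_pos": TCP position; "tool_rot": TCP orientation; "contact_force": force on the tool from outside, world axes, zero at the start; "torque": the same for the moment, N m; "gripper_width": opening from 0.0 (shut) to 1.0 (fully open).
Only numpy, scipy, OpenCV 4.12 (cv2) and the standard library are available. Lean on these libraries where they do the work, as an engineer would, in place of code of your own. Each camera call takes 0.05 s, during which the arm holds its last target.

TASK

On the gauge stand, push the lever's upright handle with a fingertip past the first detent and all the way to its second stop, where it stays by itself and has lowered the sensor head over the part. Then press the round button on the black data pad fully down and let it come up again. Grip and lift nothing: leave the pad where it stands, and do not disturb the measured part, the dish, the mouse or the weight.

Things in the scene. Friction and masses are not known exactly. Their poses are not given: they have to be found in the camera images.
- lever (a joint): Lever angle, rad, about a vertical pivot, counter-clockwise from above (handle goes from robot's left to right): 0 parked (start), 0.5 first detent, 1.0 second, hard stop. A sprung ball draws it to the nearest of the three, over crests at 0.25 and 0.75: the push at the handle is largest, about 7 N, on leaving 0 or 0.5 and falls to nothing at the crest; past 0.75 it snaps to 1.0 and stays.
- lever_grip (a point): Point on the axis of the lever's upright handle, 75 mm above the table. Handle: black cylinder, 16 mm diameter, from 36 to 92 mm above the table, at the end of a level steel arm (14 mm wide, top at 42 mm) over an aluminium gate box (top at 30 mm). Two end stop pins, 50 mm from the pivot, reach 44 mm. Nothing else stands within 50 mm of the handle's path above 45 mm.
- lever_pivot (a point): Point on the lever's pivot axis, 75 mm above the table, 112 mm in front (-x) of the stand's centre; axes as stand. From here the handle axis lies 85 mm out in the direction (-cos(j-0.5), -sin(j-0.5)) in x, y of this frame, with j the lever angle: it reaches towards the robot.
- stand: Gauge stand, fixed. Origin: table level, centre of its granite plate, 200 (x) by 240 (y) by 60 mm high; -x faces the robot, yaw within 0.35. Gate box 100 (x) by 200 (y) by 30 mm high centred at x = -150 mm. Column 295 mm high at x = 66 mm; its arm holds the sensor head, 52 mm wide at most, upright at x = -20 mm, lower end 134 mm above the table with the lever parked, 104 mm at 1.0.
- button_top (a point): Centre of the top face of the round grey button on the data pad, 40 mm above the table when up (moves down with it). Button 31 mm diameter, standing 10 mm proud of the pad's top.
- button (a joint): Travel of the button, m: 0 = up, 0.006 = fully down. Sprung: 2 N to start, about 5 N fully down; comes up by itself.
- pad: Data pad: loose black plastic box with a rubber foot, 75 (x) by 95 (y) by 30 mm high, 0.35 to 0.65 kg, standing on the table left or right of the stand. Origin: centre of its underside.
- part: Measured part, loose on the granite plate under the sensor head: aluminium flange 56 by 44 by 12 mm with a round boss, 28 mm high in all. Origin: centre of its underside. Leave alone.
- dish: Loose steel bowl, 90 mm across, 30 mm high, on the other side of the stand from the pad. Origin: centre of its underside. Leave alone.
- mouse: Loose black computer mouse, 98 by 58 by 32 mm, beside the granite plate. Origin: centre of its underside. Leave alone.
- weight: Loose steel knobbed weight, 38 mm diameter, 62 mm high, on the other side of the plate from the mouse. Origin: centre of its underside. Leave alone.
Things that resemble listed ones, but are neither listed nor needed, are in the scene too. What is shaped like the pad but green or yellow is not meant.

How it is judged:
By the outcome, as a careful person would: the job done as asked, in the order asked, and still so for the second after the job is handed in, with the robot touching nothing.
It also fails if it takes over 51 s, if anything falls off the work surface, if the arm or the gripper's body presses on something with over 40 N, if the wrist force passes 120 N, or if a joint passes its speed limit or range.

## Working session

There is one attempt and no reset: what is moved stays moved. The work goes in short steps, Python scripts to look and compute and a shell command to move; the robot and the scene stay as the last step left them, time stands still between calls to the robot, and variables do not carry over. Pictures are saved under pics/ and viewed, and the job is handed in when it is done.

```bash
mkdir -p pics; python3 - <<'E'
from station import status, eyes
import cv2
o=status.get_obs()
for k in o: print(k,o[k])
for n in("side","top"):
    c=eyes.read_camera(n)
    print(n,c["intrinsics"],c["k1"],c["position"],c["orientation"])
    cv2.imwrite(f"pics/{n}0.png",cv2.resize(c["image"][:,:,::-1],(800,600),interpolation=cv2.INTER_CUBIC))
    cv2.imwrite(f"pics/{n}0_raw.png",c["image"][:,:,::-1])
E
```

```text
t 0.0
q [ 1.01088852  0.47777205  0.02232151  1.55647631 -0.01151663  1.10930499
 -0.08309012]
joint_vel [ 0.00075854 -0.00019511  0.00025663  0.00102024  0.00051797  0.00105233
 -0.00143789]
joint_torque [ 1.11171266e-03 -5.96448255e+01  1.60849527e+00 -2.81197035e+01
  1.24514621e-02  9.42467042e-03 -1.96155275e-05]
eef_pos [ 0.29443485 -0.60672374  0.23033368]
tool_rot [-8.78953348e-04  9.74587153e-01  2.24006789e-01 -2.59807721e-04]
contact_force [ 0.1772239  -0.52902913  0.6118888 ]
torque [0.00676656 0.00596809 0.04384337]
gripper_width 1.0009791182401768
side [[441.65550673   0.         251.82807846]
 [  0.         441.65550673 198.34914966]
 [  0.           0.           1.        ]] -0.022760626995938366 [0.26704568 0.94308105 0.72709994] [-0.12405127 -0.06059033  0.48302745  0.86465287]
top [[429.17854096   0.         253.06338816]
 [  0.         429.17854096 192.59863472]
 [  0.           0.           1.        ]] -0.14351080538578997 [ 0.40584097 -0.03684285  1.39361888] [-0.69705545 -0.03844716  0.04173236  0.71476844]
```

View pics/top0.png

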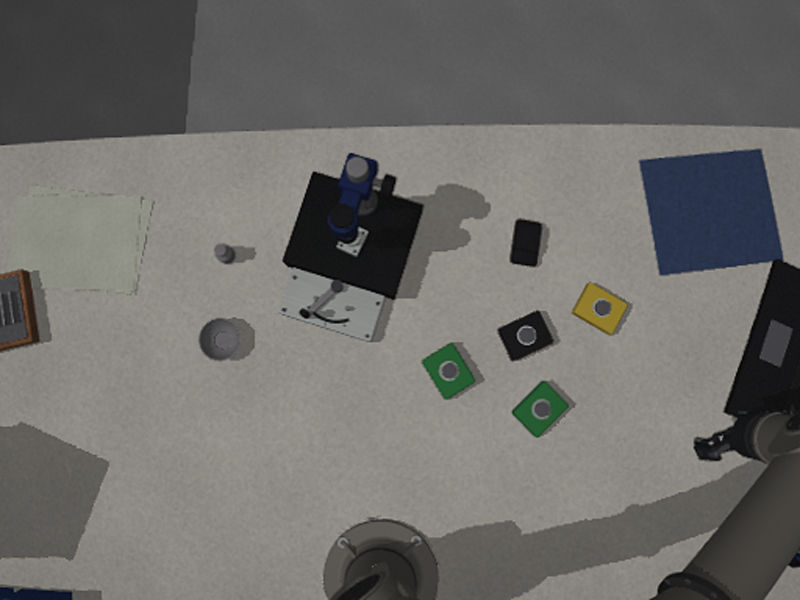

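View pics/side0.png

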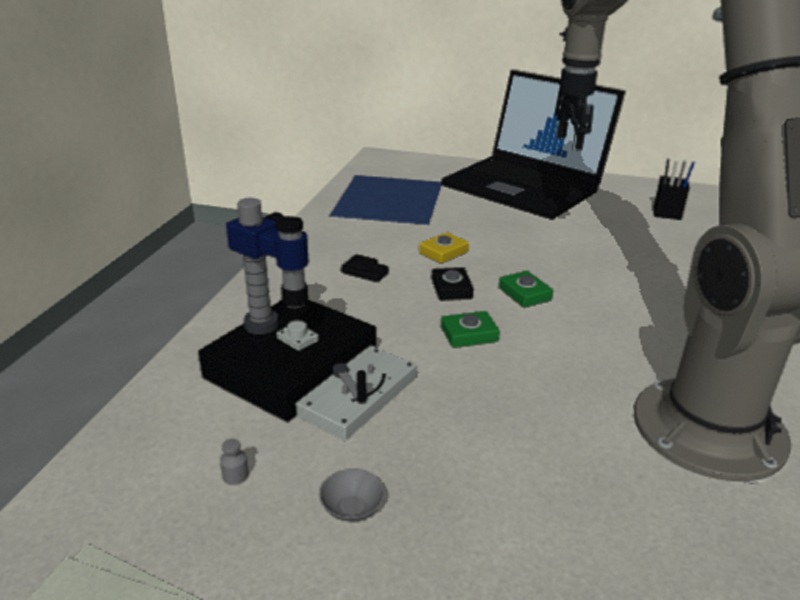

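Top view: the lever handle is at about (306,313) with its pivot near (337,287). Candidates for the button pad are black (526,336), green (449,370), green (541,409) and yellow (601,307). The mouse is at (527,242) and has no button. I choose the black one at (526,336) and will check it in close crops.

```bash
python3 - <<'E'
import cv2
t=cv2.imread("pics/top0_raw.png"); s=cv2.imread("pics/side0_raw.png")
a=t[165:225,172:252]; cv2.imwrite("pics/c1.png",cv2.resize(a,None,fx=10,fy=10,interpolation=cv2.INTER_CUBIC))
a=t[190:240,305:365]; cv2.imwrite("pics/c2.png",cv2.resize(a,None,fx=10,fy=10,interpolation=cv2.INTER_CUBIC))
a=s[215:285,190:270]; cv2.imwrite("pics/c3.png",cv2.resize(a,None,fx=8,fy=8,interpolation=cv2.INTER_CUBIC))
a=s[160:200,265:315]; cv2.imwrite("pics/c4.png",cv2.resize(a,None,fx=10,fy=10,interpolation=cv2.INTER_CUBIC))
E
```

```text
(no output)
```

View pics/c1.png

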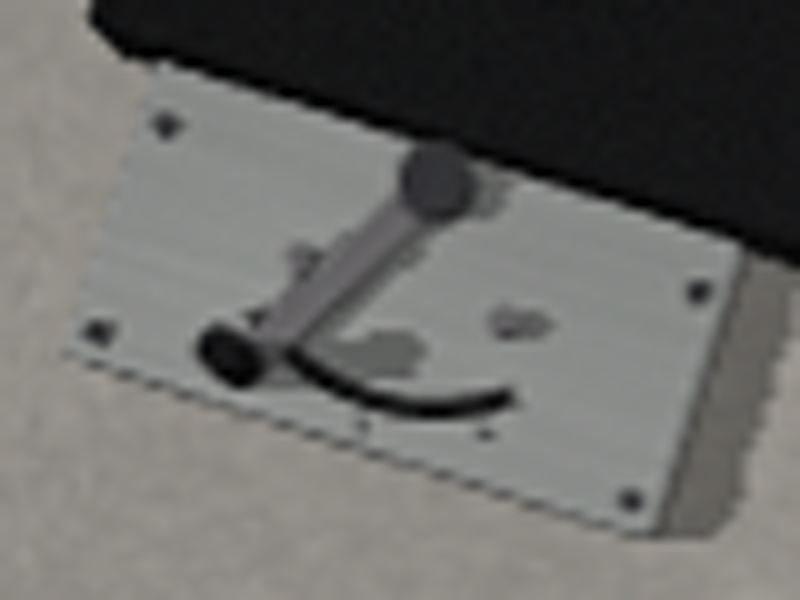

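View pics/c2.png

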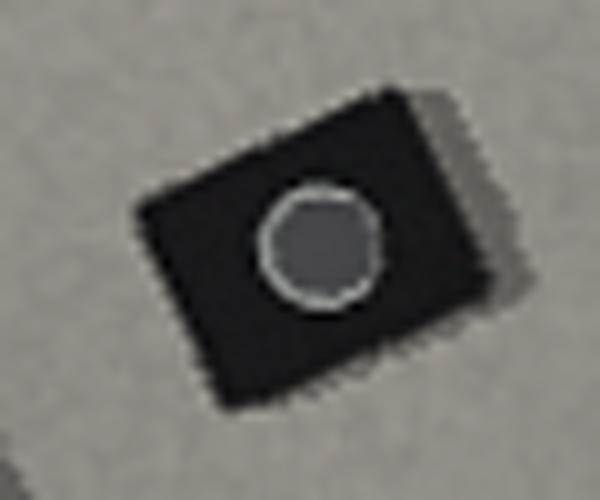

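View pics/c3.png

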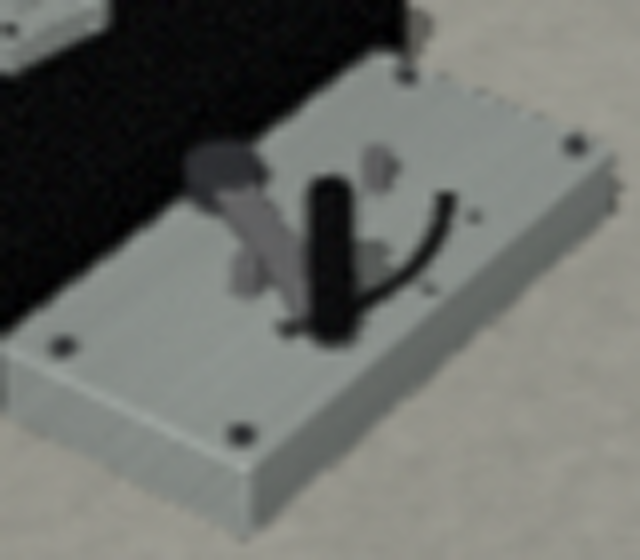

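View pics/c4.png

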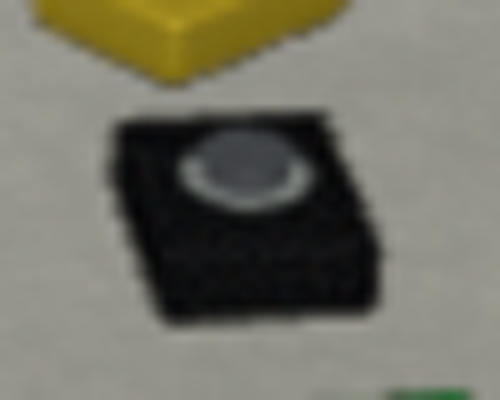

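```bash
cat > h.py <<'E'
import numpy as np, cv2
from scipy.spatial.transform import Rotation as R
from station import status, eyes
C={n:eyes.read_camera(n) for n in("top","side")}
def ray(n,u,v):
    c=C[n];K=c["intrinsics"]
    p=np.array([(u-K[0,2])/K[0,0],(v-K[1,2])/K[1,1]]);q=p.copy()
    for _ in range(30): q=p/(1+c["k1"]*(q@q))
    w,x,y,z=c["orientation"]
    return np.array(c["position"]),R.from_quat([x,y,z,w]).apply([q[0],-q[1],-1])
def atz(n,u,v,z):
    p,d=ray(n,u,v); return p+d*(z-p[2])/d[2]
def crop(x0,y0,f,pts): return [(x0+(a+.5)/f-.5,y0+(b+.5)/f-.5) for a,b in pts]
def two(a,b):
    p,d=ray("top",*a);q,e=ray("side",*b)
    s=np.linalg.lstsq(np.c_[d,-e],q-p,rcond=None)[0]
    return (p+d*s[0]+q+e*s[1])/2, np.linalg.norm(p+d*s[0]-q-e*s[1])
E
python3 - <<'E'
from h import *
np.set_printoptions(precision=4,suppress=True)
st=crop(172,165,10,[(167,125),(97,332),(697,290),(630,500)])
ss=crop(190,215,8,[(62,346),(240,434),(405,75),(573,145)])
A=np.array([atz("top",*p,.03) for p in st]);B=np.array([atz("side",*p,.03) for p in ss])
print(A,B)
for X in(A,B):
    c=X.mean(0); d=X[0]+X[1]-X[2]-X[3]; e=X[0]+X[2]-X[1]-X[3]
    print("box centre",c,"yaw from y",np.arctan2(-d[0],d[1]),"from x",np.arctan2(e[1],e[0]))
print("handle top",atz("top",*crop(172,165,10,[(225,350)])[0],.092))
print("side",atz("side",*crop(190,215,8,[(331,190)])[0],.092))
print("button",atz("top",*crop(305,190,10,[(322,248)])[0],.04),atz("side",*crop(265,160,10,[(248,162)])[0],.04))
print("pad corners",*[atz("top",*p,.03) for p in crop(305,190,10,[(138,210),(392,90),(492,275),(228,408)])])
tl=crop(172,165,10,[(438,182)])[0]; print("pivot",atz("top",*tl,.045))
for i in range(2):
  X=(A,B)[i]; c=X.mean(0); d=X[0]+X[1]-X[2]-X[3]; y=np.arctan2(-d[0],d[1])
  piv=c[:2]+.038*np.array([np.cos(y),np.sin(y)])
  for j in(0,.25,.5,.75,1): print(j,piv, piv+.085*np.array([-np.cos(y+j-.5),-np.sin(y+j-.5)]))
print(R.from_quat([9.74587153e-01,2.24006789e-01,-2.59807721e-04,-8.78953348e-04]).as_matrix())
E
```

```text
[[ 0.6167  0.1623  0.03  ]
 [ 0.5502  0.1853  0.03  ]
 [ 0.559  -0.0073  0.03  ]
 [ 0.4923  0.0155  0.03  ]] [[ 0.6169  0.1631  0.03  ]
 [ 0.551   0.1859  0.03  ]
 [ 0.5588 -0.0062  0.03  ]
 [ 0.4933  0.0161  0.03  ]]
box centre [0.5546 0.0889 0.03  ] yaw from y -0.32829299263105893 from x -0.3319700363725366
box centre [0.555  0.0897 0.03  ] yaw from y -0.329110706666257 from x -0.3303791128340976
handle top [0.5372 0.1359 0.092 ]
side [0.5364 0.1416 0.092 ]
button [ 0.4838 -0.3091  0.04  ] [ 0.4825 -0.298   0.04  ]
pad corners [ 0.4982 -0.2523  0.03  ] [ 0.5346 -0.3362  0.03  ] [ 0.4742 -0.3659  0.03  ] [ 0.4342 -0.2786  0.03  ]
pivot [0.5938 0.0738 0.045 ]
0 [0.5905 0.0767] [0.5331 0.1393]
0.25 [0.5905 0.0767] [0.5194 0.1231]
0.5 [0.5905 0.0767] [0.5101 0.1041]
0.75 [0.5905 0.0767] [0.5058 0.0833]
1 [0.5905 0.0767] [0.5068 0.0622]
0 [0.591  0.0774] [0.5335 0.1401]
0.25 [0.591  0.0774] [0.5198 0.124 ]
0.5 [0.591  0.0774] [0.5105 0.1049]
0.75 [0.591  0.0774] [0.5062 0.0842]
1 [0.591  0.0774] [0.5072 0.063 ]
[[ 0.8996  0.4366 -0.0009]
 [ 0.4366 -0.8996  0.0016]
 [-0.0001 -0.0018 -1.    ]]
```

```bash
cat >> h.py <<'E'
def st(goal=None):
    o=status.get_obs(); w,x,y,z=o["tool_rot"]; M=R.from_quat([x,y,z,w])
    np.set_printoptions(precision=4,suppress=True)
    print("t",o["t"],"pos",o["eef_pos"],"F",o["contact_force"],"w",o["gripper_width"],"q",o["q"])
    print(" toolx",M.as_matrix()[:,0],"tooly",M.as_matrix()[:,1], "z",M.as_matrix()[:,2])
    if goal is not None: print(" shift",M.inv().apply(np.array(goal)-o["eef_pos"]))
E
python3 -m jog '0.024 -0.032 0 0 0 8.5 0; 0.048 -0.064 0 0 0 17 0; 0.072 -0.096 0 0 0 25.5 0; 0.096 -0.128 0 0 0 34 0; 0.12 -0.16 0 0 0 42.5 0' 20
python3 -c "
from h import *
st([.45,.17,.23])"
```

```text
t: 0.7
eef_pos: [0.3329, -0.4092, 0.2312]
tool_rot: [-0.0, 0.989, -0.148, -0.0]
contact_force: [1.0, 0.1, 0.3]
gripper_width: 0.147
t 0.8 pos [ 0.3347 -0.4054  0.2311] F [ 0.011  -0.1622 -0.124 ] w 0.0048200425865649035 q [ 0.6818  0.2322  0.0958  1.9147 -0.0289  0.9979 -1.0677]
 toolx [ 0.9589 -0.2837 -0.0007] tooly [-0.2837 -0.9589 -0.003 ] z [ 0.0001  0.0031 -1.    ]
 shift [-0.0527 -0.5845  0.0028]
```

```bash
python3 -m jog '0.01 -0.045 0 0 0 0.4 0; 0.02 -0.09 0 0 0 0.8 0; 0.03 -0.135 0 0 0 1.2 0; 0.04 -0.18 0 0 0 1.6 0; 0.054 -0.225 0 0 0 2 0'
python3 -c "
from h import *
st([.48,.2,.23])"
```

```text
t: 1.3
eef_pos: [0.4493, -0.2098, 0.2315]
tool_rot: [0.0, 0.987, -0.162, 0.0]
contact_force: [0.9, -1.3, -1.1]
gripper_width: 0.003
t 1.4 pos [ 0.4528 -0.2048  0.2316] F [0.223  0.16   0.4655] w -0.0003314627437001024 q [ 0.3552  0.1858 -0.0613  1.9695  0.0103  0.985  -1.5955]
 toolx [ 0.9511 -0.3088  0.0016] tooly [-0.3088 -0.9511 -0.0027] z [ 0.0024  0.0021 -1.    ]
 shift [-0.0991 -0.3935  0.0025]
```

```bash
python3 -m jog '-0.01 -0.04 0 0 0 0 0; -0.02 -0.08 0 0 0 0 0; -0.03 -0.12 0 0 0 0 0; -0.04 -0.16 0 0 0 0 0; -0.05 -0.2 0 0 0 0 0'
python3 -m jog '-0.01 -0.04 0 0 0 0 0; -0.02 -0.08 0 0 0 0 0; -0.03 -0.12 0 0 0 0 0; -0.04 -0.16 0 0 0 0 0; -0.048 -0.194 0 0 0 0 0'
python3 -c "
from h import *
st([.55,.187,.23])
cv2.imwrite('pics/t2.png',cv2.resize(C['top']['image'][100:280,120:360,::-1],(800,600)))"
```

```text
t: 1.9
eef_pos: [0.4655, -0.0046, 0.2315]
tool_rot: [0.0, 0.987, -0.162, 0.0]
contact_force: [1.0, 0.7, -0.5]
gripper_width: -0.0
t: 2.4
eef_pos: [0.4822, 0.1954, 0.2313]
tool_rot: [-0.0, 0.987, -0.161, 0.0]
contact_force: [0.5, -0.4, -0.1]
gripper_width: -0.0
t 2.5 pos [0.4818 0.199  0.2315] F [-0.2036  0.4153 -0.2566] w -0.001159738746972569 q [-0.2065  0.247  -0.3547  1.9015  0.0977  1.008  -2.4914]
 toolx [ 0.9501 -0.3119 -0.0006] tooly [-0.3119 -0.9501 -0.0031] z [ 0.0004  0.0031 -1.    ]
 shift [ 0.0685 -0.0099  0.0015]
```

View pics/t2.png

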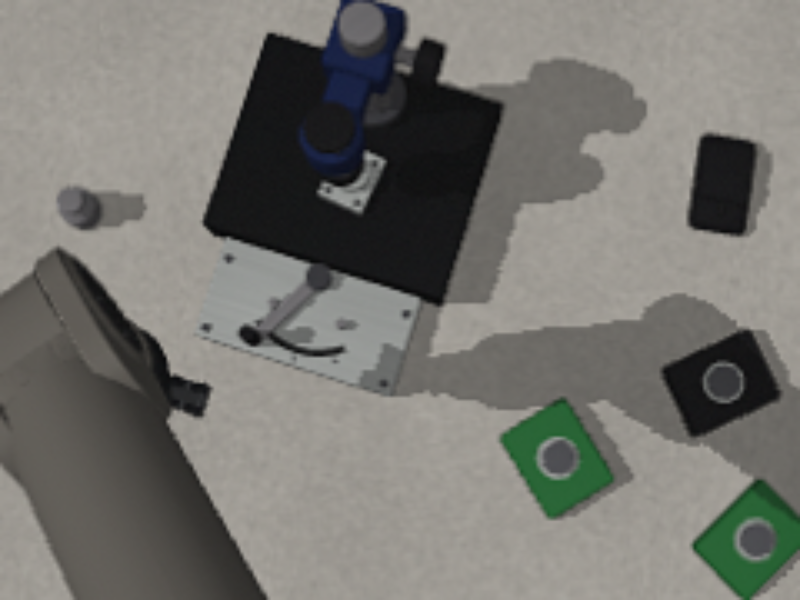

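Lever still parked with the handle at (253,333), and the shut fingers at (190,395) are clear of it. I'll now move to the far left side of the handle and descend.

```bash
python3 -m jog '0.035 -0.002 0 0 0 0 0; 0.067 -0.004 0 0 0 0 0; 0.067 -0.004 0.035 0 0 0 0; 0.067 -0.004 0.07 0 0 0 0; 0.067 -0.004 0.105 0 0 0 0'
python3 -m jog '0 0 0.03 0 0 0 0; 0 0 0.05 0 0 0 0; 0 0 0.06 0 0 0 0; 0 0 0.07 0 0 0 0; 0 0 0.07 0 0 0 0'
python3 -c "
from h import *
st([.533,.139,.055])
cv2.imwrite('pics/t3.png',cv2.resize(C['top']['image'][150:240,150:270,::-1],(800,600)))
cv2.imwrite('pics/s3.png',cv2.resize(C['side']['image'][170:305,130:310,::-1],(800,600)))"
```

```text
t: 3.0
eef_pos: [0.5474, 0.1742, 0.125]
tool_rot: [0.0, 0.987, -0.162, 0.0]
contact_force: [0.5, -1.1, -0.4]
gripper_width: -0.0
t: 3.5
eef_pos: [0.5465, 0.1755, 0.0557]
tool_rot: [0.0, 0.987, -0.162, -0.0]
contact_force: [-0.4, 0.5, -0.6]
gripper_width: 0.001
t 3.6 pos [0.5472 0.1763 0.057 ] F [ 0.4478 -0.0939  0.6574] w 0.0040462314486118655 q [-0.2101  0.5498 -0.2718  1.9174  0.2194  0.7017 -2.5077]
 toolx [ 0.9477 -0.3193  0.001 ] tooly [-0.3193 -0.9477 -0.0007] z [ 0.0011  0.0003 -1.    ]
 shift [-0.0016  0.0399  0.002 ]
```

View pics/t3.png

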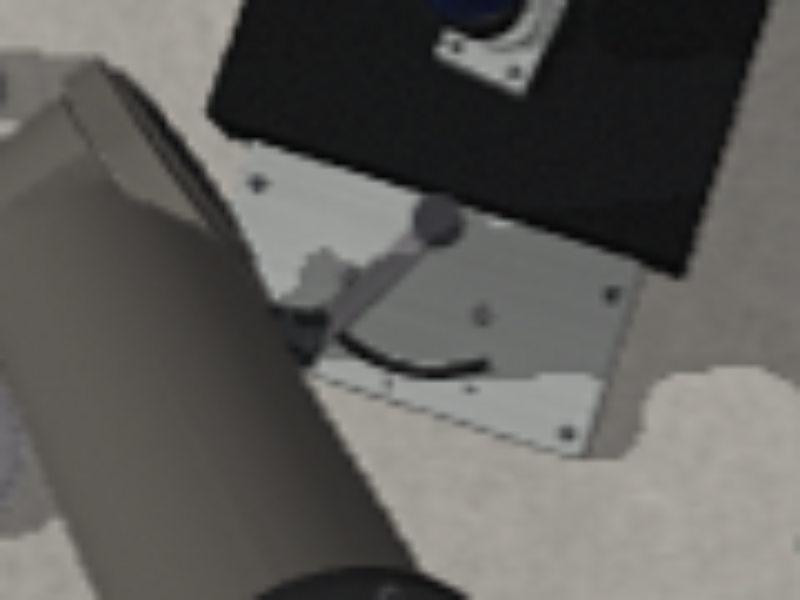

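View pics/s3.png

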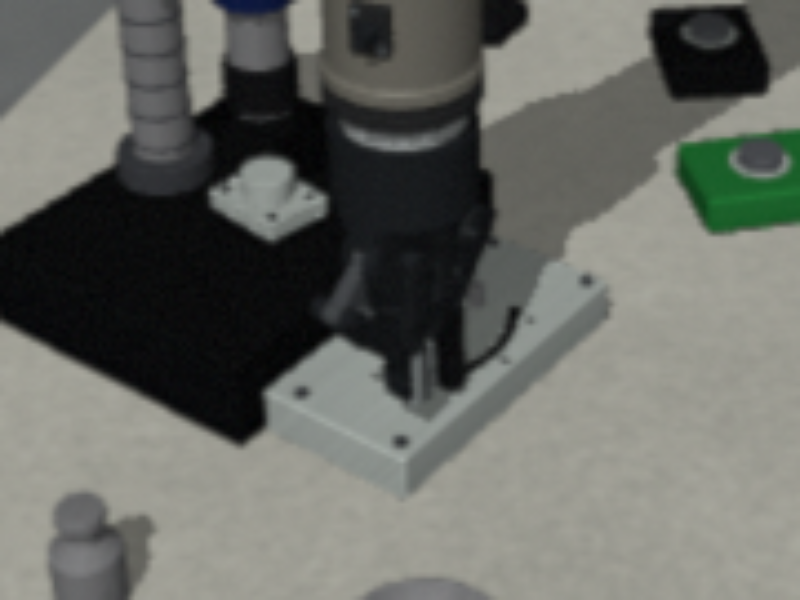

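The shut fingertip stands just left of the parked handle, low enough on it and above the steel arm, with no contact (force under 1 N). Starting the push in small rows.

```bash
python3 -m jog '0 0.006 0.002 0 0 0 0; -0.001 0.012 0.002 0 0 0 0; -0.002 0.018 0.002 0 0 0 0; -0.003 0.024 0.002 0 0 0 0; -0.004 0.030 0.002 0 0 0 0'
python3 -m jog '-0.001 0.006 0 0 0 0 0; -0.002 0.012 0 0 0 0 0; -0.003 0.018 0 0 0 0 0; -0.003 0.024 0 0 0 0 0; -0.003 0.024 0 0 0 0 0'
python3 -c "
from h import *
st()
cv2.imwrite('pics/t4.png',cv2.resize(C['top']['image'][150:240,150:270,::-1],(800,600)))
cv2.imwrite('pics/s4.png',cv2.resize(C['side']['image'][170:305,130:310,::-1],(800,600)))"
```

```text
t: 4.1
eef_pos: [0.5327, 0.1533, 0.055]
tool_rot: [-0.003, 0.987, -0.16, 0.0]
contact_force: [-3.0, 10.7, 0.8]
gripper_width: -0.001
t: 4.6
eef_pos: [0.5225, 0.1254, 0.0542]
tool_rot: [0.001, 0.987, -0.163, -0.0]
contact_force: [0.2, 0.9, -0.4]
gripper_width: -0.003
t 4.7 pos [0.5229 0.1268 0.0543] F [-0.2307 -0.0696 -0.6809] w 0.006813651643862873 q [-0.136   0.5091 -0.2737  2.0048  0.2184  0.6552 -2.4472]
 toolx [ 0.9474 -0.3201  0.0002] tooly [-0.3201 -0.9474  0.0002] z [ 0.0002 -0.0002 -1.    ]
```

View pics/t4.png

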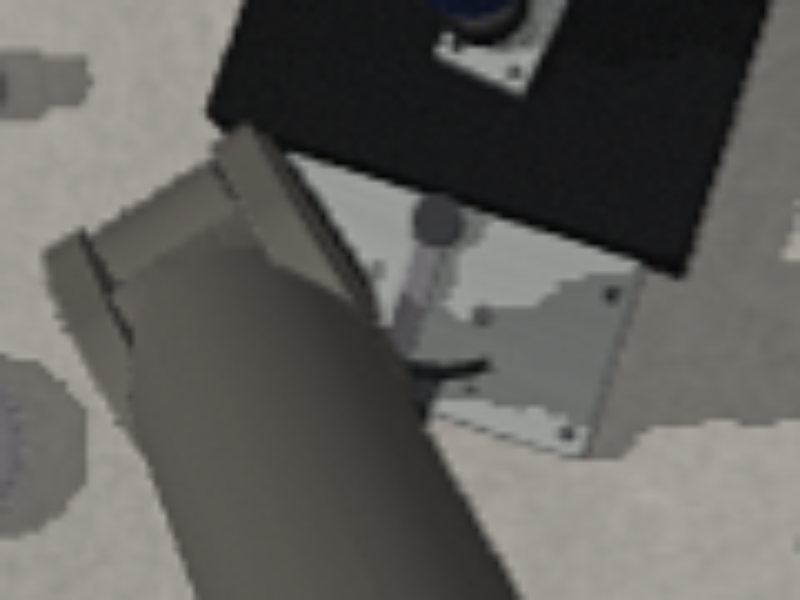

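View pics/s4.png

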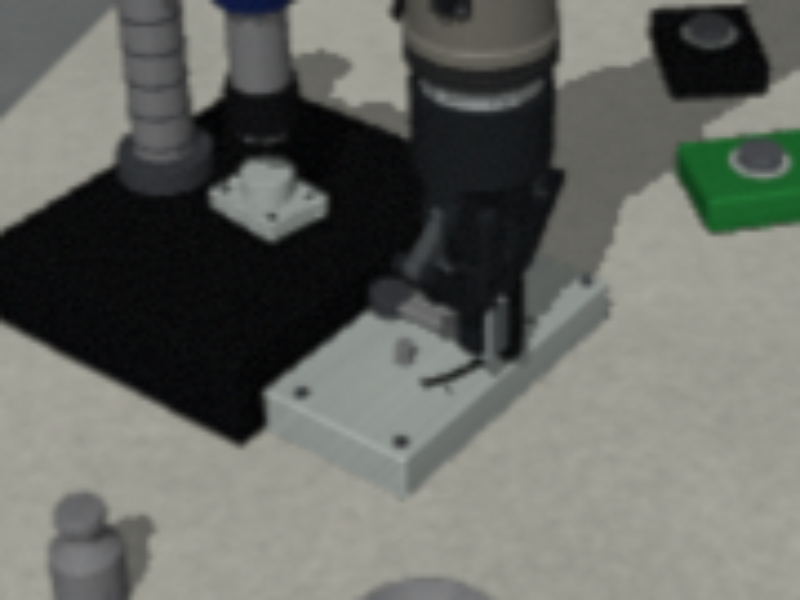

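The lever is at the first detent, the sensor head is lower, and the finger is behind the handle. Pushing on past the second crest.

```bash
python3 -m jog '0 0.006 0 0 0 0 0; 0 0.012 0 0 0 0 0; 0 0.018 0 0 0 0 0; 0 0.024 0 0 0 0 0; 0.001 0.030 0 0 0 0 0'
python3 -m jog '0.001 0.004 0 0 0 0 0; 0.001 0.008 0 0 0 0 0; 0.002 0.012 0 0 0 0 0; 0.002 0.014 0 0 0 0 0; 0.002 0.014 0 0 0 0 0'
python3 -c "
from h import *
st()
cv2.imwrite('pics/t5.png',cv2.resize(C['top']['image'][150:240,150:270,::-1],(800,600)))
cv2.imwrite('pics/s5.png',cv2.resize(C['side']['image'][170:305,130:310,::-1],(800,600)))"
```

```text
t: 5.2
eef_pos: [0.5143, 0.0982, 0.0544]
tool_rot: [-0.0, 0.987, -0.162, 0.0]
contact_force: [0.6, 0.5, -0.3]
gripper_width: -0.001
t: 5.7
eef_pos: [0.5113, 0.0842, 0.0542]
tool_rot: [0.0, 0.987, -0.162, -0.0]
contact_force: [0.3, 0.5, -0.2]
gripper_width: -0.002
t 5.8 pos [0.5115 0.0848 0.0543] F [0.1612 0.3463 0.4388] w 0.0001789172527221628 q [-0.0625  0.4854 -0.2746  2.05    0.2155  0.6329 -2.377 ]
 toolx [ 0.9477 -0.3192  0.    ] tooly [-0.3192 -0.9477 -0.0001] z [ 0.      0.0001 -1.    ]
```

View pics/t5.png

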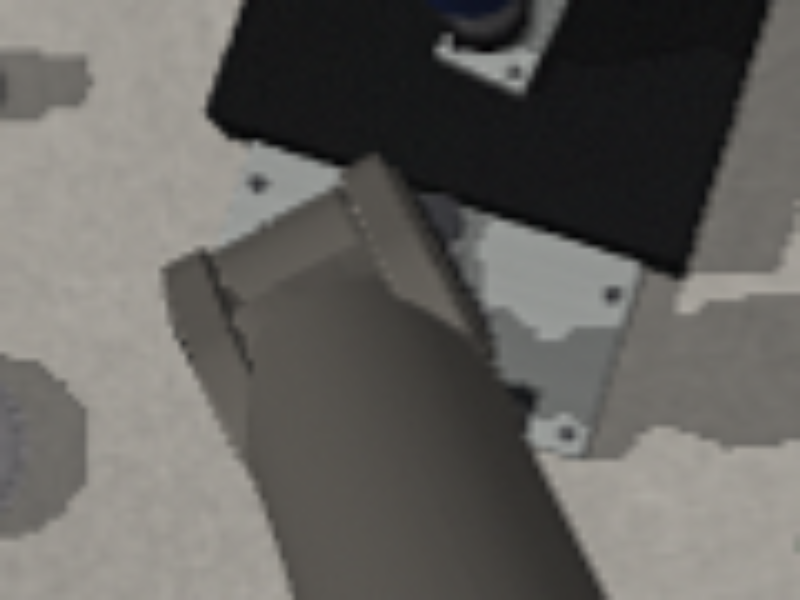

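View pics/s5.png

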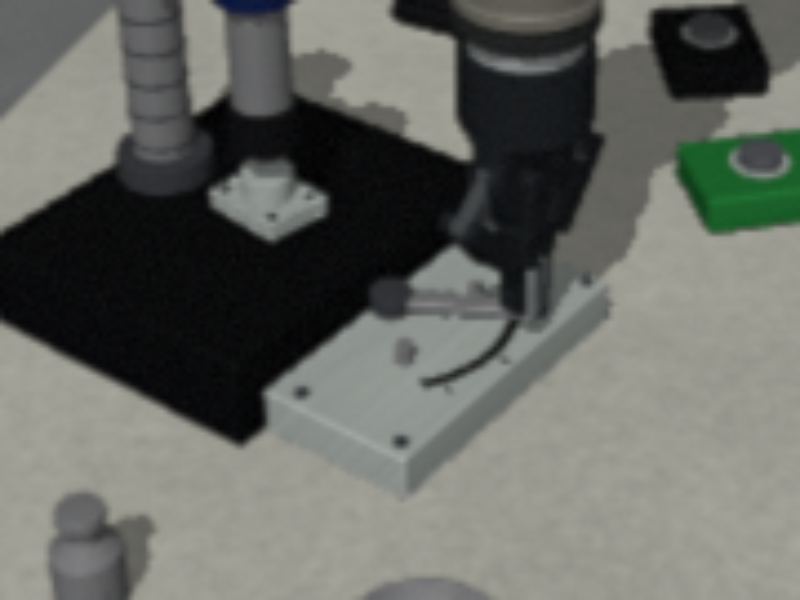

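The lever has snapped past the crest: the head is down over the part and the finger is unloaded. I'll back off, rise and check.

```bash
python3 -m jog '0 -0.012 0 0 0 0 0; 0 -0.02 -0.03 0 0 0 0; 0 -0.02 -0.075 0 0 0 0; 0 -0.02 -0.12 0 0 0 0; 0 -0.02 -0.165 0 0 0 0'
python3 -m jog '-0.04 0.02 0 0 0 0 0; -0.06 0.06 0 0 0 0 0; -0.07 0.105 0 0 0 0 0; -0.08 0.15 0 0 0 0 0; -0.08 0.195 0 0 0 0 0'
python3 -c "
from h import *
st([.4835,-.307,.10])
cv2.imwrite('pics/t6.png',cv2.resize(C['top']['image'][150:240,150:270,::-1],(800,600)))
cv2.imwrite('pics/s6.png',cv2.resize(C['side']['image'][120:255,130:310,::-1],(800,600)))"
```

```text
t: 6.3
eef_pos: [0.5177, 0.1051, 0.2212]
tool_rot: [-0.0, 0.987, -0.161, -0.0]
contact_force: [0.8, 0.4, 0.5]
gripper_width: 0.0
t: 6.8
eef_pos: [0.3785, -0.0557, 0.2196]
tool_rot: [-0.0, 0.987, -0.16, 0.0]
contact_force: [1.0, -0.2, 0.6]
gripper_width: -0.003
t 6.9 pos [ 0.3779 -0.0595  0.2193] F [0.1137 0.2725 0.1702] w 0.004601504969835693 q [ 0.2056  0.0099 -0.2138  2.2018  0.0045  0.9309 -1.9132]
 toolx [ 0.9455 -0.3255 -0.0002] tooly [-0.3255 -0.9455  0.0016] z [-0.0007 -0.0015 -1.    ]
 shift [0.1805 0.1995 0.1196]
```

View pics/t6.png

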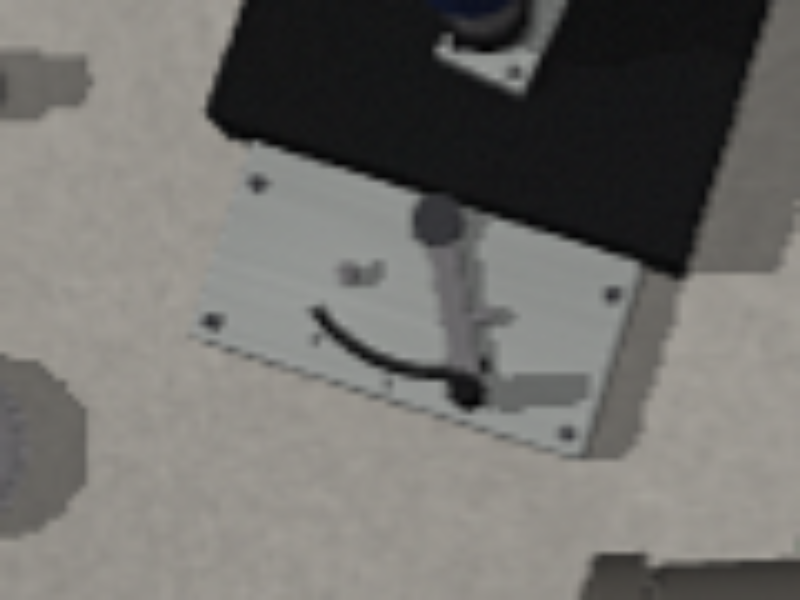

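View pics/s6.png

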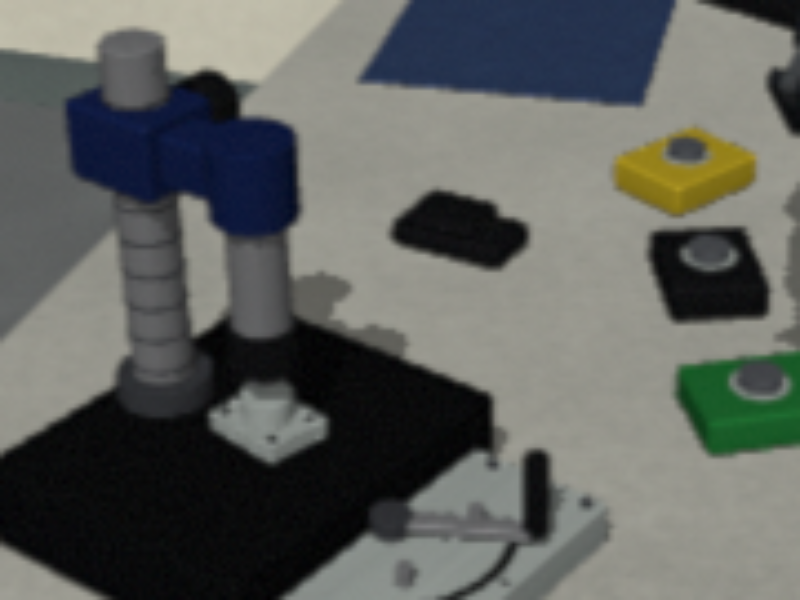

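The lever rests at the far end by itself (handle (468,392), arm against the right pin), the head is down, and everything else is untouched. Now above the black button.

```bash
python3 -m jog '0.032 0.036 0 0 0 0 0; 0.064 0.072 0 0 0 0 0; 0.096 0.108 0 0 0 0 0; 0.128 0.144 0 0 0 0 0; 0.16 0.18 0 0 0 0 0'
python3 -m jog '0.02 0.02 0.04 0 0 0 0; 0.02 0.02 0.08 0 0 0 0; 0.02 0.02 0.12 0 0 0 0; 0.02 0.02 0.15 0 0 0 0; 0.02 0.02 0.15 0 0 0 0'
python3 -c "
from h import *
st([.4835,-.307,.04])
print('handle',atz('top',*crop(150,150,6.6667,[(465,392)])[0],.092))
cv2.imwrite('pics/t7.png',cv2.resize(C['top']['image'][180:255,290:390,::-1],(800,600)))
cv2.imwrite('pics/s7.png',cv2.resize(C['side']['image'][140:215,250:350,::-1],(800,600)))"
```

```text
t: 7.4
eef_pos: [0.4761, -0.2778, 0.2194]
tool_rot: [-0.0, 0.987, -0.161, 0.0]
contact_force: [0.1, 0.1, 0.3]
gripper_width: -0.002
t: 7.9
eef_pos: [0.4851, -0.2997, 0.0652]
tool_rot: [-0.002, 0.987, -0.161, -0.004]
contact_force: [-1.5, 0.4, -0.2]
gripper_width: -0.003
t 8.0 pos [ 0.4877 -0.3018  0.0696] F [-0.1732 -0.1854  0.9204] w 0.0027645083207767434 q [ 0.4603  0.5147 -0.0189  1.9283  0.0138  0.699  -1.4612]
 toolx [ 0.9481 -0.3181 -0.0003] tooly [-0.3181 -0.9481 -0.0005] z [-0.0001  0.0005 -1.    ]
 shift [-0.0023  0.0063  0.0296]
handle [0.5083 0.0591 0.092 ]
```

View pics/t7.png

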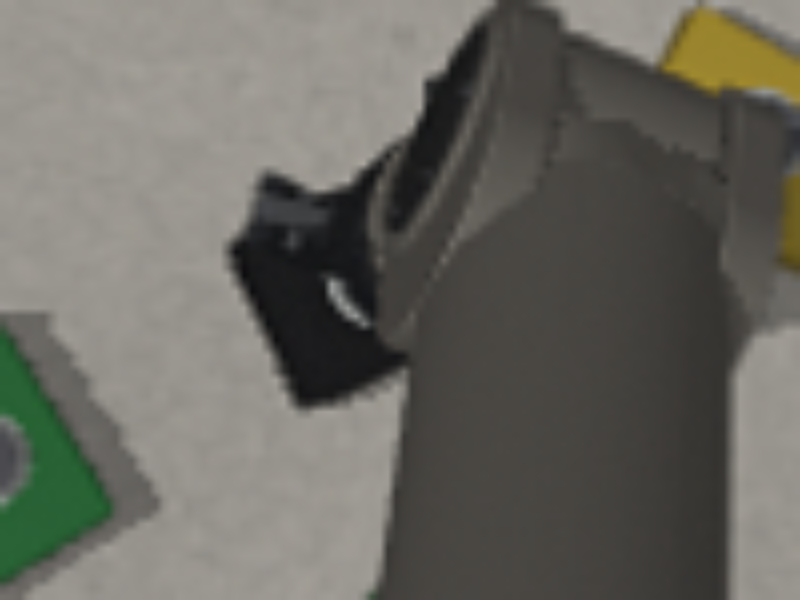

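View pics/s7.png

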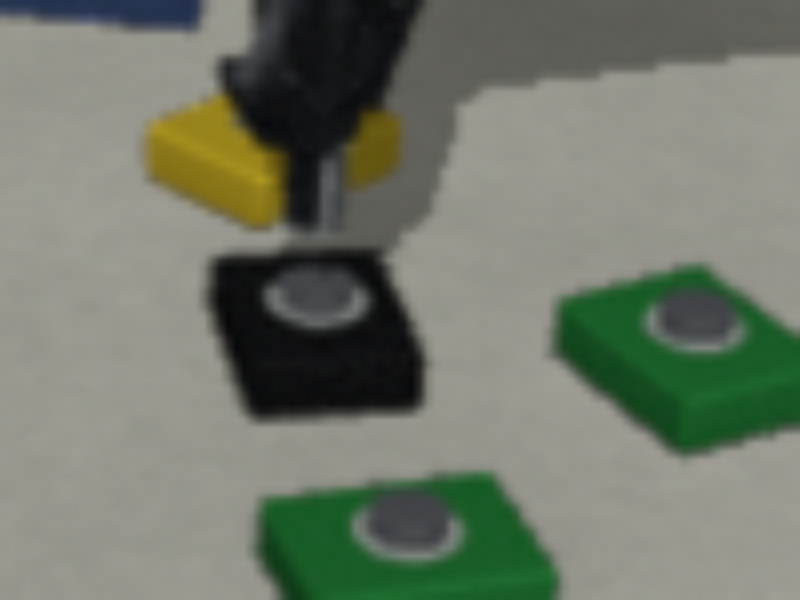

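The fingertip is centred just above the black button, and the lever handle measures (0.508,0.059), against (0.507,0.062) predicted for 1.0. Centre finely and press.

```bash
python3 -m jog '-0.002 0.006 0 0 0 0 0; -0.002 0.006 0.01 0 0 0 0; -0.002 0.006 0.018 0 0 0 0; -0.002 0.006 0.023 0 0 0 0; -0.002 0.006 0.023 0 0 0 0'
python3 -c "
from station import status as s
o=s.get_obs();print(o['eef_pos'],o['contact_force'])"
python3 -m jog '0 0 0.003 0 0 0 0; 0 0 0.006 0 0 0 0; 0 0 0.009 0 0 0 0; 0 0 0.011 0 0 0 0; 0 0 0.011 0 0 0 0'
python3 -c "
from station import status as s
o=s.get_obs();print(o['eef_pos'],o['contact_force'])"
```

```text
t: 8.5
eef_pos: [0.4822, -0.3072, 0.0455]
tool_rot: [-0.0, 0.987, -0.162, -0.001]
contact_force: [0.3, 0.2, -0.3]
gripper_width: 0.001
[ 0.48220025 -0.3072227   0.04545965] [ 0.30810303  0.16000092 -0.25381808]
t: 9.0
eef_pos: [0.483, -0.3078, 0.0354]
tool_rot: [0.0, 0.987, -0.162, 0.0]
contact_force: [-0.6, 0.8, 4.6]
gripper_width: 0.001
[ 0.48298661 -0.30775496  0.03540158] [-0.63338149  0.8375739   4.56544983]
```

Contact is as expected, with 4.6 N at z = 35 mm. A few mm more to bottom it out.

```bash
python3 -m jog '0 0 0.001 0 0 0 0; 0 0 0.002 0 0 0 0; 0 0 0.003 0 0 0 0; 0 0 0.003 0 0 0 0; 0 0 0.003 0 0 0 0'
python3 -c "
from h import *
st()
cv2.imwrite('pics/s8.png',cv2.resize(C['side']['image'][140:215,250:350,::-1],(800,600)))"
```

```text
t: 9.5
eef_pos: [0.483, -0.3077, 0.0339]
tool_rot: [0.0, 0.987, -0.162, 0.0]
contact_force: [-3.8, 3.0, 18.9]
gripper_width: -0.002
t 9.6 pos [ 0.4831 -0.3077  0.0339] F [-4.0452  2.8395 18.3525] w 0.005219932853144678 q [ 0.4723  0.5689 -0.018   1.9446  0.0164  0.6275 -1.4519]
 toolx [ 0.9476 -0.3193  0.0007] tooly [-0.3193 -0.9476  0.    ] z [ 0.0007 -0.0002 -1.    ]
```

View pics/s8.png

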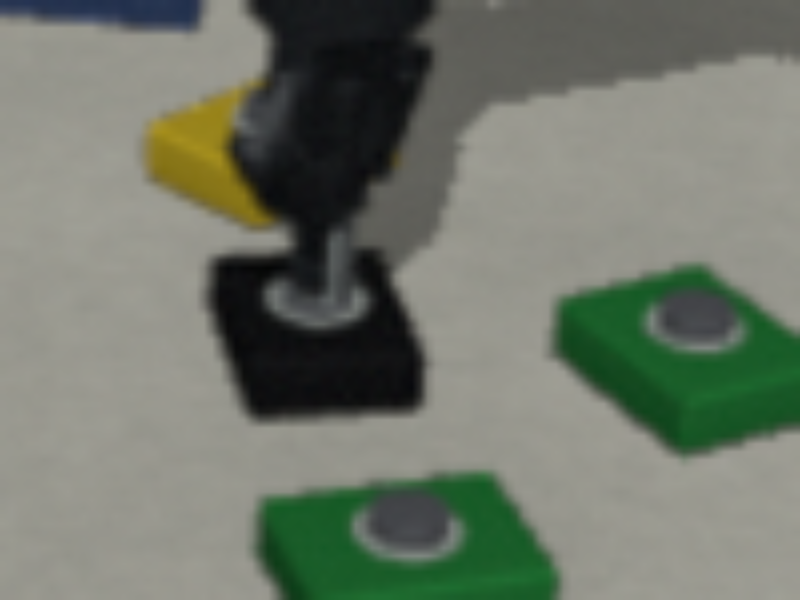

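The force rose to 18 N at z = 33.9 mm, so the button is bottomed, and the pad hasn't moved. Release straight up.

```bash
python3 -m jog '0 0 -0.005 0 0 0 0; 0 0 -0.012 0 0 0 0; 0 0 -0.05 0 0 0 0; 0 0 -0.09 0 0 0 0; 0 0 -0.13 0 0 0 0'
python3 -m jog '-0.03 0 -0.02 0 0 0 0; -0.06 0.01 -0.02 0 0 0 0; -0.09 0.03 -0.02 0 0 0 0; -0.09 0.06 -0.02 0 0 0 0; -0.09 0.06 -0.02 0 0 0 0'
python3 -c "
from h import *
st()
cv2.imwrite('pics/t9.png',cv2.resize(C['top']['image'][:,:,::-1],(800,600)))
cv2.imwrite('pics/s9.png',cv2.resize(C['side']['image'][130:310,130:370,::-1],(800,600)))"
```

```text
t: 10.1
eef_pos: [0.4821, -0.3074, 0.1633]
tool_rot: [-0.0, 0.987, -0.162, -0.001]
contact_force: [1.2, -1.5, -0.5]
gripper_width: 0.003
t: 10.6
eef_pos: [0.3754, -0.3392, 0.1825]
tool_rot: [0.001, 0.986, -0.165, -0.0]
contact_force: [-0.2, -0.3, 0.5]
gripper_width: 0.002
t 10.7 pos [ 0.3779 -0.3361  0.1822] F [ 0.6511  0.4219 -0.8512] w -0.00022711149714500195 q [ 0.589   0.2577  0.017   2.0062 -0.0057  0.878  -1.2882]
 toolx [ 0.9472 -0.3208 -0.0002] tooly [-0.3208 -0.9472 -0.0001] z [-0.0001  0.0001 -1.    ]
```

View pics/t9.png

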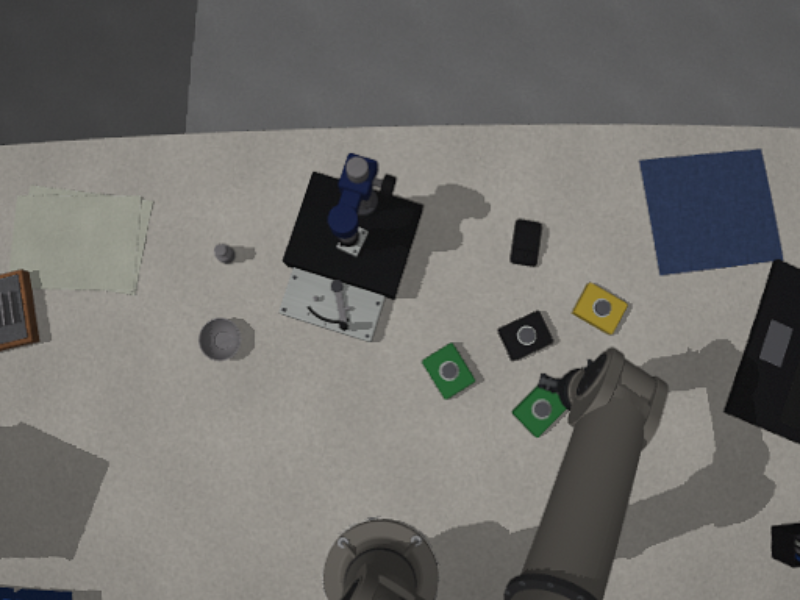

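View pics/s9.png

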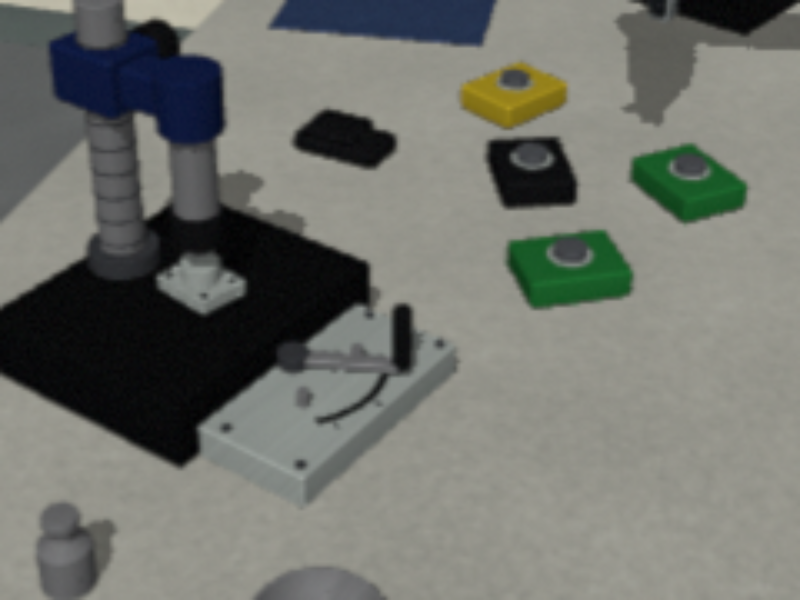

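The lever is at its end (345,325), the button is up again on the pad at (526,336), the same pixel as at the start, and the other objects are unmoved. The arm touches nothing.

```bash
python3 -c "
from station import workorder
print(workorder.hand_in())"
```

```text
the job is handed in; nothing more can be done
None
```

The lever is at its second stop and the black pad's button has been pressed fully down and come up again. I handed the job in at about 10.7 s of the 51 s allowed.

- **Lever:** I pushed the handle with the shut fingertips through the first detent, and it snapped to the second stop. It stayed there after the finger was withdrawn. The handle measured (0.508, 0.059) against (0.507, 0.062) predicted for 1.0, and the sensor head is down over the part.
- **Button:** I pressed until the force rose sharply, to about 18 N at 33.9 mm above the table (fully down is 34 mm). The last pictures show it up again.
- **Surroundings:** The pad, part, dish, mouse and weight sit at the same pixels as at the start, and the arm touches nothing.
- **Disagreement:** My first two sightings of the button, one per camera, differed by 11 mm. I put this down to a misread centre in the side view and used a point close to the top-view one. The press came down on the button as planned.

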